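# Close up the row of spice jars on the rack

### The arm

A 7-joint arm with a two-finger parallel gripper is mounted at the origin on the work surface; the furniture and walls round the work are solid. World frame = base frame: x ahead of the robot, y to its left, z up, the work surface at z = 0. Lengths are in m, angles in rad, forces in N, time in s.
With the tool pointing down it reaches from about 0.4 to 0.85 m from the base axis. Payload 10.4 kg.
Tool frame: the origin (TCP) lies at the very end of the fingers, on their centre line; the grasp point (between the pads) lies 19 mm behind it; z points along the fingers, y is the line along which they close (so a half turn about z gives the same grasp; the last joint's range is limited). The gripper opens to 87 mm and grips with 3 to 60 N. Pads are 19 mm wide; open, the fingers measure 117 mm over their backs; the gripper's body (75 mm by 190 mm) begins 51 mm behind the grasp point.
Start: joints at [1.312, 0.332, -0.065, 1.46, 0.022, 1.35, -0.088], TCP at [0.146, -0.608, 0.223] pointing down, gripper open.
Joint ranges: [-2.6, 2.6], [-0.5, 2.12], [-1.47, 1.34], [0.16, 2.42], [-1.27, 4.41], [0.06, 2.06], [-2.6, 2.6]. Speed limits (rad/s): [2.22, 2.22, 2.79, 2.79, 3.14, 3.14, 3.14].

### API

Orientations are given as a unit quaternion [x, y, z, w].
In Python, from bench import read_state, cams, workorder gives the robot as it stands.
- The arm moves only by the shell command python3 -m crank 'ROWS' [FORCE]. ROWS is text: rows parted by semicolons, each of 5 numbers parted by spaces: the shift along the tool's x, y, z scaled (see below), then the turn about the tool's z scaled (see below), then the opening, from -1 (shut) to 1 (fully open). In form: dx dy dz yaw jaw; .... A call has 1 to 10 rows; each row shifts and turns the commanded pose from where the row before left it, along the tool's axes as they then stand; what a row does not reach is not made up. The controller multiplies each number of a shift by 200 mm and each number of a turn by 90 degrees. A row lasts 1/10 s, in which the tool goes at most 50 mm and 8.59 degrees, less where a joint would pass 70% of its speed; a pose out of reach is approached as far as the arm can. A call with a number of a shift or a turn outside -1 to 1 is refused whole. A call with a gripper value outside its range is refused whole. The fingers move at their own pace and stop on an object; FORCE is the grip in N (left out, the last holds). Time passes only in rows, so rows that do not move let the fingers close. It gives the time, the measured TCP pose, the force, the opening and the grip force at its end, in the units of the state.
- read_state(): the state, without advancing time (a new reading comes with each control period).
- cams.camera(name): name is "scene" or "top"; returns a dict with "img" (480x640x3 uint8, blue, green, red), "K" (3x3 intrinsics, pixels), "xyz" and "attitude" of the camera in the world. Camera axes: x right, y down, z forward; pixel columns grow to the right and rows downward; lengths in m; the calibration is good to about 2 mm. A picture is of the moment at which its call begins. There is no depth.
- workorder.close_job(): hands the job in; it is judged then, once.
The state is a dict: "time": time; "joint_positions": joint angles; "joint_vel": joint speeds; "joint_torque": joint torques, N m; "ee_pos": TCP position; "eef_rot": TCP orientation; "ft_force": force on the tool from outside, world axes, zero at the start; "torque": the same for the moment, N m; "width": finger opening in m; "grip_force": force on a finger pad.
Only numpy, scipy, OpenCV 4.12 (cv2) and the standard library are available. Lean on these libraries where they do the work, as an engineer would, in place of code of your own. Each camera call takes 0.05 s, during which the arm holds its last target. There are 200 camera calls.

### The job

Stand the two loose spice jars upright on the lower level of the wooden rack, in one row beside the jar that is already there, and then slide the blue end stop up against them so that all three stand side by side without gaps, lightly clamped between the end stop and the steel cheek at the rack's left end. Press gently, knock no jar over, and leave the timer, the steel nozzle and the sugar shaker where they are.

Things in the scene. Friction and masses are not known exactly. Their poses are not given: they have to be found in the camera images.
- rack: Fixed two-level wooden rack, 140x380x233 mm. Origin: underside, on the row line (where the jars' axes stand). x: open front to back; y: along the row to the left end panel; z up. Lower floor at z 12 mm. The row's channel, x -27 to 27, lies between a steel front lip (x -32 to -27, top z 20) and rear guide bars. Right end panel's inner face at y -178; end panels span x -32 to 100.
- end_panel: The rack's fixed left end panel. Origin: at rack x 0, y +172, z 0, in the plane of its inner face; axes as the rack's. It carries a steel cheek (x -24 to 24, z 16 to 112 mm) that closes the row: two screws hold it anywhere from 5 to 32 mm off the panel's face, differently each time and given by no reading. It does not give way; find it by pushing the row home.
- board_edge (a point): Middle of the lower front edge of the rack's upper board, at rack x +10, y 0, z 195 mm. The board is 14 mm thick and covers x +10 to +100 over the whole length, so no vertical gripper fits over the row: reach in from the front with the tool leaning 25 to 45 degrees.
- end_stop: Blue end stop, slides along the rack's y against 6 to 10 N of friction and stays where left; starts near the right end. Origin: on the row line, level with the rack's underside, in the plane of its face; axes as the rack's. Plate x -25 to 25, y -6 to 0, z 14 to 88 mm; face y 0 looks at the jars. Thumb tab to push or pinch, in front of the rack: x -88 to -58, y -12 to 0, z 30 to 88.
- jar_a: Spice jar (vanilla) with dark lid that already stands on the rack in the channel, off the left end. Straight upright jar, 44 mm diameter, 105 mm high; glass with a label up to 80 mm, dark lid above; 0.11 kg. Origin at the centre of its underside, z up its axis.
- jar_b: Loose spice jar, the same kind and size as jar_a, upright on the worktop in front of the rack.
- jar_c: Loose spice jar, the same kind and size as jar_a, upright on the worktop in front of the rack.
- timer: White kitchen timer, 66 x 66 x 24 mm, flat on the worktop; origin at the centre of its underside. Leave it alone.
- nozzle: Steel piping nozzle, a cone 27 mm wide and 46 mm high, standing on the worktop; origin at the centre of its underside. Leave it alone.
- shaker: White sugar shaker, 44 mm diameter, 90 mm high, on the rack's upper board; origin at the centre of its underside. Leave it alone.
There are look-alikes about, which are no part of the job. Leave any orange or turquoise look-alike of the jar_c alone.

How it is judged:
By the outcome, as a careful person would: the job done as asked, in the order asked, and still so for the second after the job is handed in, with the robot touching nothing.
It also fails if it takes over 72 s, if anything falls off the work surface, if the arm or the gripper's body presses on something with over 40 N, if the wrist force passes 120 N, or if a joint passes its speed limit or range.

## Working session

There is one attempt and no reset: what is moved stays moved. The work goes in short steps, Python scripts to look and compute and a shell command to move; the robot and the scene stay as the last step left them, time stands still between calls to the robot, and variables do not carry over. Pictures are saved under pics/ and viewed, at most 10 in all, crops included, and the job is handed in when it is done.

```bash
ls; mkdir -p pics; python3 - <<'E'
from bench import read_state,cams
import cv2,json
s=read_state(); print({k:s[k] for k in ('time','ee_pos','eef_rot','ft_force','width')})
for n in('scene','top'):
    c=cams.camera(n); cv2.imwrite(f'pics/{n}0.png',c['img']); print(n,c['K'],c['xyz'],c['attitude'])
E
```

```text
pics
{'time': 0.0, 'ee_pos': array([ 0.14593369, -0.60733757,  0.22176731]), 'eef_rot': array([ 9.93054347e-01,  1.17654553e-01, -1.07976457e-04, -6.77717190e-04]), 'ft_force': array([ 0.47881022,  0.08389053, -0.70520287]), 'width': 0.0872604367793938}
scene [[514.64870659   0.         319.80778839]
 [  0.         514.64870659 237.53845746]
 [  0.           0.           1.        ]] [-0.19742953 -0.55779179  0.53337279] [ 0.73199141 -0.39832468  0.25888948 -0.48836694]
top [[444.476213     0.         316.80023346]
 [  0.         444.476213   240.97566457]
 [  0.           0.           1.        ]] [ 0.40922202 -0.05511928  1.21142666] [-0.69823661  0.71324753 -0.04942459  0.03606676]
```

View pics/scene0.png

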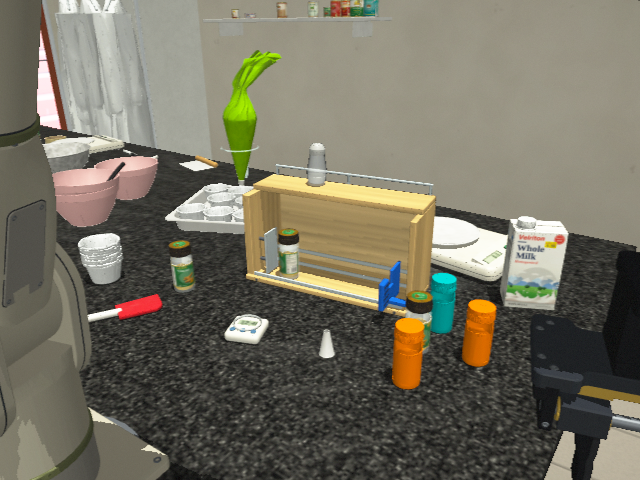

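View pics/top0.png

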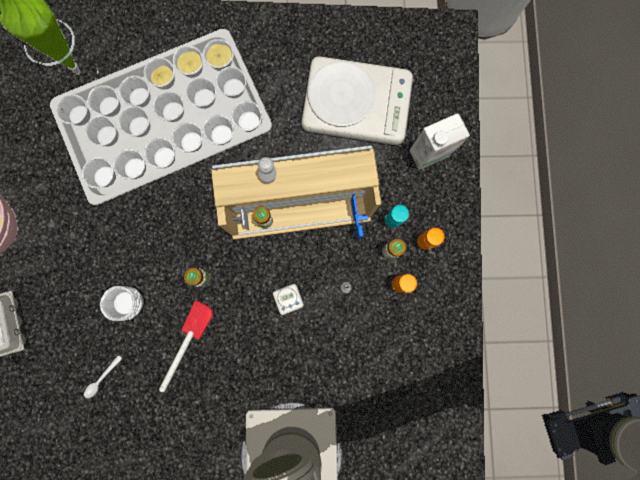

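Both views: the loose jars with green-labelled glass and dark lids are at scene (181,266) / top (195,277) and scene (419,320) / top (397,248). jar_a in the rack is at scene (288,254) / top (262,216). Things they could be mistaken for: turquoise at top (398,216), orange at top (432,238) and (405,284), and the nozzle at (346,287). I choose the two with dark lids and check in a close crop.

```bash
cat > h.py <<'E'
import numpy as np,cv2
from scipy.spatial.transform import Rotation as R
from bench import read_state,cams
def cam(n,save=None):
    c=cams.camera(n)
    if save: cv2.imwrite(f'pics/{save}.png',c['img'])
    return c
def ray(c,uv):
    d=np.linalg.inv(c['K'])@[uv[0],uv[1],1]; return np.array(c['xyz']),R.from_quat(c['attitude']).apply(d)
def onz(c,uv,z):
    o,d=ray(c,uv); return o+d*(z-o[2])/d[2]
def cross(c1,a,c2,b):
    o1,d1=ray(c1,a);o2,d2=ray(c2,b); d1=d1/np.linalg.norm(d1);d2=d2/np.linalg.norm(d2)
    t=np.linalg.lstsq(np.c_[d1,-d2],o2-o1,rcond=None)[0]; p,q=o1+t[0]*d1,o2+t[1]*d2
    return (p+q)/2,np.linalg.norm(p-q)
def proj(c,p):
    q=R.from_quat(c['attitude']).inv().apply(np.array(p)-c['xyz'])@c['K'].T; return q[...,:2]/q[...,2:]
E
python3 - <<'E'
import cv2,numpy as np
t=cv2.imread('pics/top0.png');s=cv2.imread('pics/scene0.png')
cv2.imwrite('pics/crop_t.png',cv2.resize(t[140:300,180:450],None,fx=2.9,fy=2.9,interpolation=cv2.INTER_CUBIC))
cv2.imwrite('pics/crop_s.png',cv2.resize(s[160:360,160:450],None,fx=2.75,fy=2.75,interpolation=cv2.INTER_CUBIC))
E
```

```text
(no output)
```

View pics/crop_t.png

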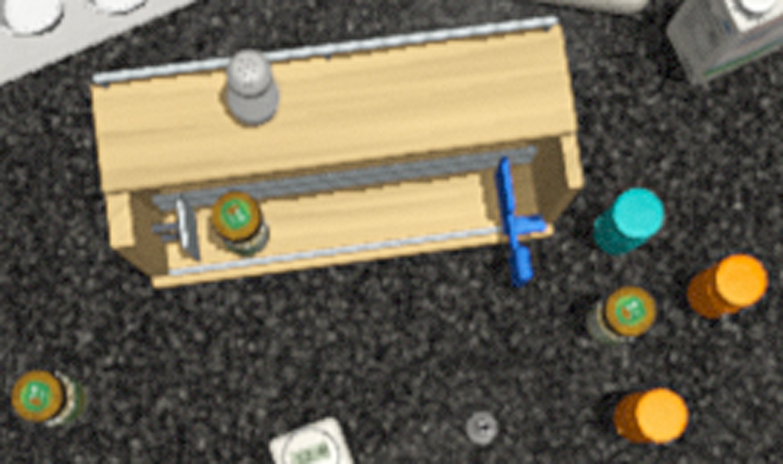

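View pics/crop_s.png

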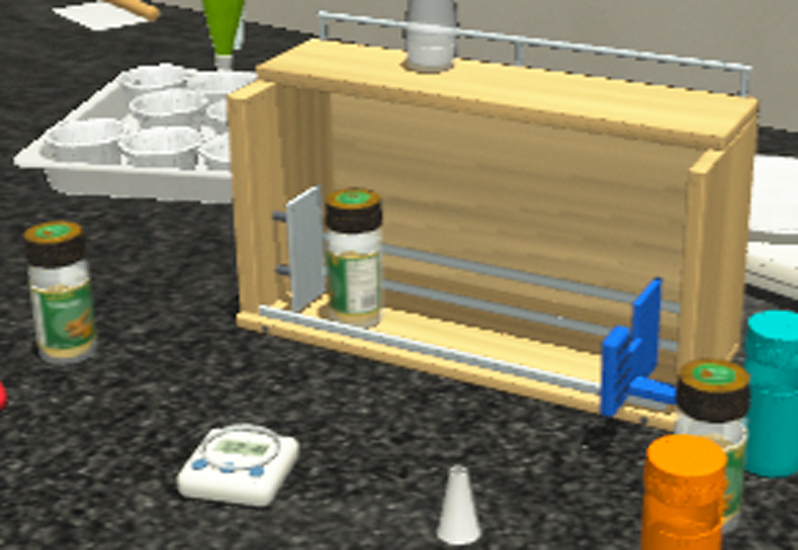

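The crops confirm it: the loose jars have dark lids, green badges and labels (crop_t (40,395) and (630,310)), and the coloured ones are different. The end stop is at crop_t (510,215). Now measuring.

```bash
cat > meas.py <<'E'
from h import *
def lids(img,lo=(45,90,50),hi=(75,255,255)):
    m=cv2.inRange(cv2.cvtColor(img,cv2.COLOR_BGR2HSV),lo,hi)
    m=cv2.morphologyEx(m,cv2.MORPH_CLOSE,np.ones((3,3)))
    n,_,st,ce=cv2.connectedComponentsWithStats(m); return [(st[i,4],ce[i].round(1)) for i in range(1,n) if st[i,4]>12]
if __name__=='__main__':
    t=cam('top');s=cam('scene')
    print('top',[(a,c,onz(t,c,.105).round(4)) for a,c in lids(t['img']) if 150<c[0]<450])
    print('scene',[(a,c,onz(s,c,.105).round(4)) for a,c in lids(s['img']) if c[1]>220])
    f=lambda x,y:(180+(x+.5)/2.9-.5,140+(y+.5)/2.9-.5)
    g=lambda x,y:(160+(x+.5)/2.75-.5,160+(y+.5)/2.75-.5)
    for nm,uv,z in [('boardFL',f(105,190),.209),('boardFR',f(577,133),.209),('lipL',f(170,272),.02),('lipR',f(500,236),.02),('floorL',f(155,286),0.012),('floorR',f(553,236),0.012)]:
        print(nm,onz(t,uv,z).round(4))
    for nm,uv,z in [('boardFL',g(258,78),.195),('boardFR',g(728,144),.195),('lipL',g(261,308),.02),('lipR',g(603,392),.02),('floorL',g(237,316),0.012)]:
        print('s',nm,onz(s,uv,z).round(4))
    b=cv2.inRange(cv2.cvtColor(t['img'],cv2.COLOR_BGR2HSV),(105,150,60),(130,255,255))
    ys,xs=np.nonzero(b[180:250,340:375]); print('blue',xs.min()+340,xs.max()+340,ys.min()+180,ys.max()+180)
    for r in range(190,242,3):
        x=np.nonzero(b[r,340:375])[0]
        if len(x): print(r,x.min()+340,x.max()+340,onz(t,(x.min()+339.5,r),.088).round(4))
E
python3 meas.py
```

```text
top [(np.int32(13), array([399.6,  94.6]), array([ 0.9256, -0.3033,  0.105 ])), (np.int32(67), array([260.8, 213.6]), array([0.6159, 0.0621, 0.105 ])), (np.int32(62), array([397.1, 246.6]), array([ 0.5252, -0.279 ,  0.105 ])), (np.int32(66), array([192.1, 276. ]), array([0.4625, 0.2326, 0.105 ]))]
scene [(np.int32(34), array([287.9, 231.6]), array([0.6394, 0.0807, 0.105 ])), (np.int32(34), array([178.9, 243.5]), array([0.4653, 0.2358, 0.105 ])), (np.int32(99), array([282.6, 262.7]), array([ 0.5068, -0.005 ,  0.105 ])), (np.int32(252), array([182.8, 274.7]), array([0.3685, 0.12  , 0.105 ])), (np.int32(404), array([529.5, 290.5]), array([ 0.6435, -0.4288,  0.105 ])), (np.int32(87), array([419.2, 295.7]), array([ 0.5267, -0.2774,  0.105 ])), (np.int32(95), array([426.6, 333.8]), array([ 0.4262, -0.3321,  0.105 ]))]
boardFL [0.6179 0.1533 0.209 ]
boardFR [ 0.6572 -0.2214  0.209 ]
lipL [0.5785 0.132  0.02  ]
lipR [ 0.6065 -0.1765  0.02  ]
floorL [0.5667 0.1473 0.012 ]
floorR [ 0.6068 -0.2274  0.012 ]
s boardFL [0.6276 0.162  0.195 ]
s boardFR [ 0.6804 -0.2159  0.195 ]
s lipL [0.5766 0.1297 0.02  ]
s lipR [ 0.6038 -0.1653  0.02  ]
s floorL [0.5671 0.1476 0.012 ]
blue 351 367 194 238
196 353 354 [ 0.6607 -0.1727  0.088 ]
199 352 354 [ 0.6528 -0.1699  0.088 ]
202 352 355 [ 0.645  -0.1696  0.088 ]
205 352 355 [ 0.6371 -0.1694  0.088 ]
208 353 356 [ 0.6292 -0.1717  0.088 ]
211 353 356 [ 0.6214 -0.1714  0.088 ]
214 353 356 [ 0.6135 -0.1712  0.088 ]
217 354 367 [ 0.6057 -0.1735  0.088 ]
220 355 358 [ 0.5978 -0.1758  0.088 ]
223 356 358 [ 0.59   -0.1781  0.088 ]
226 356 361 [ 0.5822 -0.1779  0.088 ]
229 355 362 [ 0.5745 -0.1751  0.088 ]
232 356 363 [ 0.5667 -0.1774  0.088 ]
235 356 363 [ 0.559  -0.1771  0.088 ]
238 357 359 [ 0.5512 -0.1794  0.088 ]
```

```bash
python3 -m crank '.144 -.145 -.12 .008 1; .144 -.145 -.12 .008 1;.144 -.145 -.12 .008 1;.144 -.145 -.12 .008 1;.144 -.145 -.12 .008 1;.144 -.145 -.12 .008 1;.144 -.145 -.12 .008 1;.144 -.145 -.12 .008 1;.144 -.145 -.12 .008 1;.144 -.145 -.12 .008 1'; python3 -m crank '.144 -.145 -.08 0 1; .144 -.145 -.08 0 1;.144 -.145 -.08 0 1;.144 -.145 -.08 0 1;.144 -.145 -.08 0 1;.144 -.145 -.08 0 1;.144 -.145 -.08 0 1;.144 -.145 -.08 0 1;.144 -.145 -.08 0 1;0 0 0 0 1'; python3 - <<'E'
from h import *
s=read_state();print(s['time'],s['joint_positions'].round(3),s['ee_pos'].round(4),R.from_quat(s['eef_rot']).as_matrix().round(3))
t=cam('top');h=cv2.cvtColor(t['img'],cv2.COLOR_BGR2HSV)
E
```

```text
time: 1.2
ee_pos: [0.3781, -0.2696, 0.4637]
eef_rot: [0.999, 0.055, 0.0, 0.0]
ft_force: [1.0, -0.5, 0.3]
width: 0.0869
grip_force: 0.0
time: 2.2
ee_pos: [0.5565, -0.0591, 0.5507]
eef_rot: [0.999, 0.052, -0.013, -0.009]
ft_force: [-0.9, 0.6, -1.4]
width: 0.0871
grip_force: 0.0
2.2 [ 0.055  0.289 -0.034  0.829 -0.006  2.052 -1.447] [ 0.5565 -0.0591  0.5507] [[ 0.994  0.104 -0.028]
 [ 0.105 -0.994  0.016]
 [-0.026 -0.018 -0.999]]
```

```bash
python3 -m crank '0 -.2 0 0 1; 0 -.2 0 0 1;0 -.1 0 0 1;0 0 -.2 0 1;0 0 -.2 0 1;0 0 -.2 0 1;0 0 -.2 0 1;0 0 0 0 1'; python3 - <<'E'
from h import *
s=read_state();print(s['time'],s['joint_positions'].round(3),s['ee_pos'].round(4),R.from_quat(s['eef_rot']).as_matrix().round(3))
E
```

```text
time: 3.05
ee_pos: [0.5306, 0.0361, 0.6061]
eef_rot: [0.998, 0.051, 0.033, -0.011]
ft_force: [0.3, -1.0, -0.1]
width: 0.0872
grip_force: 0.0
3.05 [-0.443  0.205  0.426  0.828 -0.121  2.058 -1.556] [0.5306 0.0361 0.6061] [[ 0.993  0.102  0.064]
 [ 0.101 -0.995  0.025]
 [ 0.067 -0.018 -0.998]]
```

```bash
python3 -m crank '0 0 -.25 0 1;0 0 -.25 0 1;0 0 -.25 0 1;0 0 -.25 0 1;0 0 -.25 0 1;0 0 0 0 1' | head -3; python3 - <<'E'
from h import *
s=read_state();print(s['time'],s['joint_positions'].round(3),s['ee_pos'].round(4),R.from_quat(s['eef_rot']).as_matrix().round(3))
E
python3 -m crank '0 0 .25 0 1;0 0 .25 0 1;0 0 0 0 1' | head -3; python3 - <<'E'
from h import *
s=read_state();print(s['time'],s['joint_positions'].round(3),s['ee_pos'].round(4),R.from_quat(s['eef_rot']).as_matrix().round(3))
E
```

```text
time: 3.65
ee_pos: [0.4818, 0.0314, 0.6986]
eef_rot: [0.99, 0.051, 0.127, -0.015]
3.65 [-0.897  0.058  0.845  0.787 -0.081  2.058 -1.573] [0.4818 0.0314 0.6986] [[ 0.962  0.105  0.251]
 [ 0.098 -0.994  0.043]
 [ 0.254 -0.017 -0.967]]
time: 3.95
ee_pos: [0.5058, 0.0364, 0.5892]
eef_rot: [0.992, 0.052, 0.116, -0.011]
3.95 [-1.006 -0.094  0.754  1.154  0.09   1.821 -1.68 ] [0.5058 0.0364 0.5892] [[ 0.968  0.105  0.23 ]
 [ 0.1   -0.994  0.035]
 [ 0.232 -0.011 -0.973]]
```

```bash
python3 -m crank '.15 0 -.2 0 1;.15 0 -.2 0 1;.15 0 -.2 0 1;.15 0 -.2 0 1;.15 0 -.2 0 1;.15 0 -.2 0 1;0 0 0 0 1' | head -3; python3 - <<'E'
from h import *
s=read_state();print(s['time'],s['joint_positions'].round(3),s['ee_pos'].round(4),R.from_quat(s['eef_rot']).as_matrix().round(3))
E
```

```text
time: 4.65
ee_pos: [0.568, 0.0431, 0.7338]
eef_rot: [0.982, 0.046, 0.182, -0.012]
4.65 [-0.383  0.281  0.462  0.453 -0.203  2.059 -1.567] [0.568  0.0431 0.7338] [[ 0.929  0.094  0.357]
 [ 0.085 -0.996  0.041]
 [ 0.36  -0.007 -0.933]]
```

```bash
python3 -m crank '.08 0 -.23 0 1;.08 0 -.23 0 1;.08 0 -.23 0 1;.08 0 -.23 0 1;.08 0 -.23 0 1;.08 0 -.23 0 1;.08 0 -.23 0 1;0 0 0 0 1' | head -3; python3 - <<'E'
from h import *
s=read_state();print(s['time'],s['joint_positions'].round(3),s['ee_pos'].round(4),R.from_quat(s['eef_rot']).as_matrix().round(3))
E
```

```text
time: 5.45
ee_pos: [0.4789, 0.0341, 0.8564]
eef_rot: [0.952, 0.044, 0.304, -0.019]
5.45 [-0.645  0.13   0.742  0.361 -0.213  2.059 -1.574] [0.4789 0.0341 0.8564] [[ 0.812  0.095  0.576]
 [ 0.072 -0.995  0.063]
 [ 0.579 -0.01  -0.815]]
```

```bash
cat > d.py <<'E'
import sys
from h import *
# target grasp point x y z, backoff along tool z (m)
a=[float(v) for v in sys.argv[1:]]
s=read_state();M=R.from_quat(s['eef_rot']).as_matrix()
tgt=np.array(a[:3])+M[:,2]*(.019-(a[3] if len(a)>3 else 0))
d=M.T@(tgt-s['ee_pos'])
print('t',round(s['time'],2),'tool d/0.2:',(d/.2).round(3),'rows>=',np.ceil(np.linalg.norm(d)/.05),'tilt',np.degrees(np.arccos(-M[2,2])).round(1),'tcp',s['ee_pos'].round(4),'grasp',(s['ee_pos']-.019*M[:,2]).round(4),'w',round(s['width'],4),'F',s['ft_force'].round(1))
E
cat > rk.py <<'E'
import numpy as np
O=np.array([.627,-.0355]);p=np.radians(6);RX=np.array([np.cos(p),np.sin(p)]);RY=np.array([-np.sin(p),np.cos(p)])
w=lambda x,y:O+RX*x+RY*y
r=lambda P:np.array([(np.array(P[:2])-O)@RX,(np.array(P[:2])-O)@RY])
E
python3 d.py .464 .234 .070 .13
python3 - <<'E'
from h import *
import rk
t=cam('top')
h=cv2.cvtColor(t['img'],cv2.COLOR_BGR2HSV)
for n,lo,hi in[('orange',(8,180,200),(18,255,255)),('turq',(85,150,150),(95,255,255))]:
    m=cv2.inRange(h,lo,hi);k,_,st,ce=cv2.connectedComponentsWithStats(m)
    for i in range(1,k):
        if st[i,4]>60: print(n,st[i],onz(t,ce[i],.105).round(3))
for x,y in[(0,22),(0,-55)]: print(rk.w(x/1e3,y/1e3).round(4))
for P in[(.6159,.0621),(.463,.234),(.526,-.278)]:print(rk.r(P).round(4))
E
```

```text
t 5.45 tool d/0.2: [-2.267 -0.964  2.669] rows>= 15.0 tilt 35.4 tcp [0.4789 0.0341 0.8564] grasp [0.4679 0.0329 0.8718] w 0.0871 F [-0.5 -0.4 -0.2]
turq [392 205  17  17 232] [ 0.61  -0.289  0.105]
[ 0.6247 -0.0136]
[ 0.6327 -0.0902]
[-0.0008  0.0982]
[-0.1349  0.2852]
[-0.1258 -0.2306]
```

```bash
python3 -m crank '-.142 -.06 .167 0 1;-.142 -.06 .167 0 1;-.142 -.06 .167 0 1;-.142 -.06 .167 0 1;-.142 -.06 .167 0 1;-.142 -.06 .167 0 1;-.142 -.06 .167 0 1;-.142 -.06 .167 0 1' >/dev/null; python3 -m crank '-.142 -.06 .167 0 1;-.142 -.06 .167 0 1;-.142 -.06 .167 0 1;-.142 -.06 .167 0 1;-.142 -.06 .167 0 1;-.142 -.06 .167 0 1;-.142 -.06 .167 0 1;-.142 -.06 .167 0 1;0 0 0 0 1' >/dev/null;python3 d.py .464 .234 .070 .13;python3 d.py .464 .234 .070; python3 -c "
from h import *
s=read_state();print(s['joint_positions'].round(2),R.from_quat(s['eef_rot']).as_matrix().round(3))"
```

```text
t 7.2 tool d/0.2: [-0.282 -0.024  0.484] rows>= 3.0 tilt 33.3 tcp [0.3983 0.2172 0.2744] grasp [0.388  0.2159 0.2903] w 0.0874 F [ 0.2 -0.9  0.3]
t 7.2 tool d/0.2: [-0.282 -0.024  1.134] rows>= 5.0 tilt 33.3 tcp [0.3983 0.2172 0.2744] grasp [0.388  0.2159 0.2903] w 0.0874 F [ 0.2 -0.9  0.3]
[-0.49 -0.46 -0.31  2.21  0.27  0.92 -2.42] [[ 0.836  0.071  0.544]
 [ 0.04  -0.997  0.068]
 [ 0.547 -0.035 -0.836]]
```

```bash
python3 -m crank '-.094 -.008 .16 0 1;-.094 -.008 .16 0 1;-.094 -.008 .16 0 1;0 0 .16 0 1;0 0 .16 0 1;0 0 0 0 1' >/dev/null;python3 d.py .464 .234 .070; python3 -c "
from h import *
s=read_state();print(s['joint_positions'].round(2),R.from_quat(s['eef_rot']).as_matrix().round(3))
cam('scene','s1')"
```

```text
t 7.8 tool d/0.2: [-0.054 -0.009  0.476] rows>= 2.0 tilt 33.9 tcp [0.4307 0.2278 0.1392] grasp [0.4202 0.2266 0.155 ] w 0.0872 F [-0.7 -0.9  0.6]
[-0.03 -0.25 -0.74  2.34  0.38  0.55 -2.59] [[ 0.83   0.064  0.555]
 [ 0.035 -0.997  0.062]
 [ 0.557 -0.032 -0.83 ]]
```

View pics/s1.png

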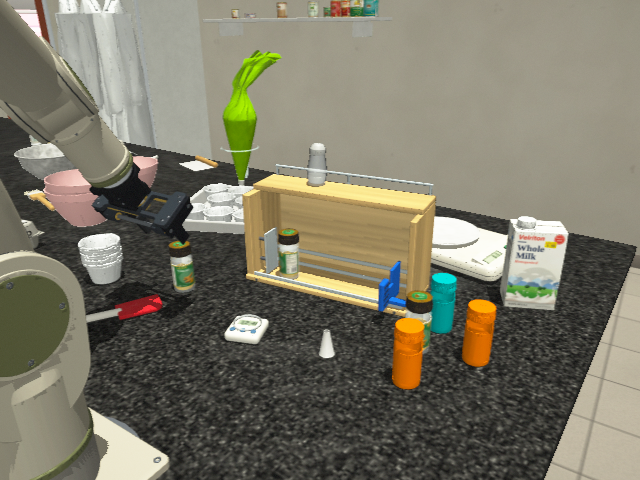

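The gripper hovers over jar_b (scene (181,265)) with its fingers straddling it. Joint 7 is close to its limit, so I turn slightly away from it.

```bash
python3 -m crank '-.03 -.005 0 -.05 1;-.024 0 .08 0 1;0 0 .1 0 1;0 0 0 0 1' >/dev/null;python3 d.py .464 .234 .070; python3 -c "
from h import *
s=read_state();print(s['joint_positions'].round(2),R.from_quat(s['eef_rot']).as_matrix().round(3))"
```

```text
t 8.25 tool d/0.2: [-0.002 -0.001  0.35 ] rows>= 2.0 tilt 34.1 tcp [0.4359 0.2307 0.1124] grasp [0.4253 0.2296 0.1282] w 0.087 F [-0.6 -0.1 -0.7]
[ 0.21 -0.2  -0.97  2.35  0.45  0.47 -2.59] [[ 0.82   0.132  0.558]
 [ 0.117 -0.991  0.062]
 [ 0.561  0.014 -0.828]]
```

```bash
python3 -m crank '0 0 .08 0 1;0 0 .08 0 1;0 0 .08 0 1;0 0 .08 0 1;0 0 .03 0 1;0 0 0 0 1' >/dev/null;python3 d.py .464 .234 .070; python3 -c "
from h import *
s=read_state();print(s['joint_positions'].round(3),R.from_quat(s['eef_rot']).as_matrix().round(3))"
```

```text
t 8.85 tool d/0.2: [ 0.003 -0.037  0.176] rows>= 1.0 tilt 34.2 tcp [0.4554 0.2256 0.0831] grasp [0.4448 0.2243 0.0988] w 0.0869 F [ 0.6  0.6 -0.5]
[ 0.771 -0.153 -1.462  2.34   0.519  0.362 -2.602] [[ 0.818  0.138  0.558]
 [ 0.121 -0.99   0.066]
 [ 0.562  0.014 -0.827]]
```

```bash
python3 -m crank '0 0 -.2 0 1;0 0 -.2 0 1;0 0 -.2 0 1;0 0 -.1 -.05 1;0 0 0 -.095 1;0 0 0 -.095 1;0 0 0 -.095 1;0 0 0 -.095 1;0 0 0 -.095 1;0 0 0 -.095 1' >/dev/null;python3 -m crank '0 0 0 -.095 1;0 0 0 -.095 1;0 0 0 -.095 1;0 0 0 -.095 1;0 0 0 -.095 1;0 0 0 -.095 1;0 0 0 -.095 1;0 0 0 -.095 1;0 0 0 -.095 1;0 0 0 0 1' >/dev/null;python3 d.py .464 .234 .070; python3 -c "
from h import *
s=read_state();print(s['joint_positions'].round(3),R.from_quat(s['eef_rot']).as_matrix().round(3))"
```

```text
t 10.85 tool d/0.2: [0.048 0.066 0.528] rows>= 3.0 tilt 34.2 tcp [0.415  0.2145 0.1407] grasp [0.4043 0.2139 0.1564] w 0.0871 F [-0.   0.2  0.6]
[-0.318 -0.273 -0.513  2.378  0.486  0.619 -0.296] [[-0.652  0.511  0.56 ]
 [ 0.635  0.772  0.036]
 [-0.414  0.379 -0.828]]
```

```bash
python3 -m crank '0 0 0 -.094 1;0 0 0 -.094 1;0 0 0 -.094 1;0 0 0 -.094 1;0 0 0 -.094 1;0 0 0 0 1' >/dev/null;python3 d.py .464 .234 .070; python3 -c "
from h import *
s=read_state();print(s['joint_positions'].round(3),R.from_quat(s['eef_rot']).as_matrix().round(3))"
```

```text
t 11.45 tool d/0.2: [-0.008  0.085  0.527] rows>= 3.0 tilt 34.2 tcp [0.4153 0.214  0.1405] grasp [0.4046 0.2133 0.1562] w 0.0869 F [-1.   0.4  0.2]
[-0.44  -0.266 -0.406  2.384  0.535  0.638  0.394] [[-0.826 -0.057  0.56 ]
 [-0.045  0.998  0.035]
 [-0.561  0.004 -0.827]]
```

```bash
python3 -m crank '-.008 .085 0 0 1;0 0 .09 0 1;0 0 .09 0 1;0 0 .09 0 1;0 0 0 0 1' >/dev/null;python3 d.py .464 .234 .070; python3 -c "
from h import *
s=read_state();print(s['joint_positions'].round(3),R.from_quat(s['eef_rot']).as_matrix().round(3))"
```

```text
t 11.95 tool d/0.2: [-0.006  0.008  0.248] rows>= 1.0 tilt 34.0 tcp [0.4459 0.2315 0.0948] grasp [0.4353 0.2309 0.1105] w 0.0869 F [-0.5 -0.7  0.1]
[-0.38  -0.077 -0.462  2.352  0.768  0.554  0.169] [[-0.828 -0.05   0.558]
 [-0.039  0.999  0.032]
 [-0.559  0.005 -0.829]]
```

Good, the joints are comfortable now. Descending the rest and gripping.

```bash
python3 -m crank '-.006 .008 .08 0 1;0 0 .08 0 1;0 0 .08 0 1;0 0 0 0 1;0 0 0 0 -.3;0 0 0 0 -.3;0 0 0 0 -.3;0 0 0 0 -.3;0 0 0 0 -.3' 12 ;python3 d.py .464 .234 .070;  python3 -c "
from h import *
s=read_state();print(s['joint_positions'].round(3),R.from_quat(s['eef_rot']).as_matrix().round(3))"
```

```text
time: 12.85
ee_pos: [0.4742, 0.2352, 0.0578]
eef_rot: [-0.026, 0.955, 0.009, 0.294]
ft_force: [0.3, 0.4, -0.0]
width: 0.055
grip_force: 0.0
t 12.85 tool d/0.2: [ 0.008 -0.003  0.016] rows>= 1.0 tilt 34.2 tcp [0.4742 0.2352 0.0578] grasp [0.4636 0.2345 0.0735] w 0.055 F [ 0.3  0.4 -0. ]
[-0.362  0.064 -0.448  2.328  1.001  0.503 -0.015] [[-0.826 -0.056  0.561]
 [-0.045  0.998  0.033]
 [-0.562  0.002 -0.827]]
```

```bash
python3 -m crank '0 0 0 0 -1;0 0 0 0 -1;0 0 0 0 -1;0 0 0 0 -1;0 0 0 0 -1' 15 ;python3 d.py .464 .234 .150
```

```text
time: 13.35
ee_pos: [0.4742, 0.2351, 0.0575]
eef_rot: [-0.027, 0.955, 0.009, 0.294]
ft_force: [-0.1, -0.4, 1.4]
width: 0.0432
grip_force: 15.0
t 13.35 tool d/0.2: [-0.217 -0.002 -0.317] rows>= 2.0 tilt 34.2 tcp [0.4742 0.2351 0.0575] grasp [0.4636 0.2345 0.0732] w 0.0432 F [-0.1 -0.4  1.4]
```

```bash
python3 -m crank '-.1 0 -.15 0 -1;-.1 0 -.15 0 -1;0 0 0 0 -1' ;python3 d.py .525 -.024 .125
```

```text
time: 13.65
ee_pos: [0.4752, 0.2368, 0.1343]
eef_rot: [-0.026, 0.955, 0.011, 0.296]
ft_force: [-0.0, -0.3, -0.7]
width: 0.0438
grip_force: 15.0
t 13.65 tool d/0.2: [-0.121 -1.316  0.226] rows>= 6.0 tilt 34.5 tcp [0.4752 0.2368 0.1343] grasp [0.4645 0.2361 0.15  ] w 0.0438 F [-0.  -0.3 -0.7]
```

```bash
python3 -m crank '-.017 -.188 .032 0 -1;-.017 -.188 .032 0 -1;-.017 -.188 .032 0 -1;-.017 -.188 .032 0 -1;-.017 -.188 .032 0 -1;-.017 -.188 .032 0 -1;-.017 -.188 .032 0 -1;0 0 0 0 -1' |head -1;python3 d.py .525 -.024 .112; python3 -c "
from h import *
s=read_state();print(s['joint_positions'].round(3),R.from_quat(s['eef_rot']).as_matrix().round(3))
cam('scene','s2')"
```

```text
time: 14.45
t 14.45 tool d/0.2: [0.007 0.011 0.044] rows>= 1.0 tilt 34.0 tcp [ 0.5319 -0.0258  0.1044] grasp [ 0.5213 -0.0264  0.1201] w 0.0434 F [ 0.3  0.4 -0.7]
[-0.269 -0.123  0.233  2.367  0.052  0.3    1.548] [[-0.828 -0.051  0.559]
 [-0.042  0.999  0.029]
 [-0.56   0.001 -0.829]]
```

View pics/s2.png

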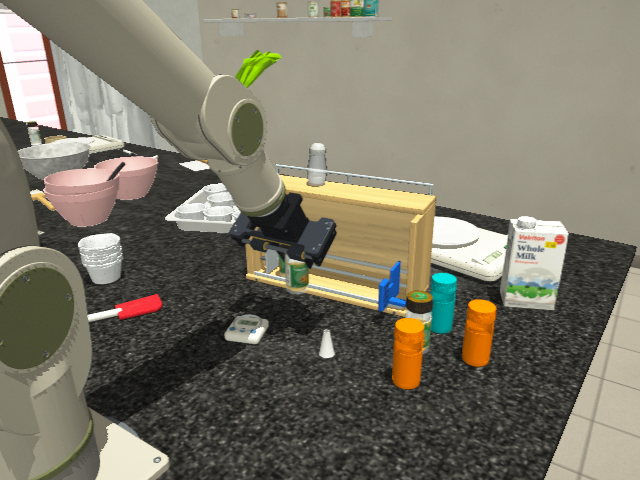

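The jar is held upright in front of the rack (scene (297,272)). Moving in over the lip.

```bash
python3 d.py .6255 -.0136 .105;python3 d.py .6255 -.0136 .085
```

```text
t 14.5 tool d/0.2: [-0.392  0.023  0.356] rows>= 3.0 tilt 34.0 tcp [ 0.5316 -0.0231  0.1044] grasp [ 0.521  -0.0236  0.1202] w 0.0434 F [ 0.   1.1 -1.3]
t 14.5 tool d/0.2: [-0.336  0.022  0.439] rows>= 3.0 tilt 34.0 tcp [ 0.5316 -0.0231  0.1044] grasp [ 0.521  -0.0236  0.1202] w 0.0434 F [ 0.   1.1 -1.3]
```

```bash
python3 -m crank '-.065 .004 .06 0 -1;-.065 .004 .06 0 -1;-.065 .004 .06 0 -1;-.065 .004 .06 0 -1;-.065 .004 .06 0 -1;-.065 .004 .06 0 -1;0 0 0 0 -1' |head -4;python3 d.py .6255 -.0136 .088
```

```text
time: 15.2
ee_pos: [0.6376, -0.0079, 0.0889]
eef_rot: [-0.027, 0.956, 0.01, 0.293]
ft_force: [-0.0, 0.2, -0.4]
t 15.2 tool d/0.2: [ 0.054 -0.025  0.064] rows>= 1.0 tilt 34.1 tcp [ 0.6376 -0.0079  0.0889] grasp [ 0.627  -0.0086  0.1046] w 0.0434 F [-0.   0.2 -0.4]
```

```bash
python3 -m crank '.025 -.012 .03 0 -1;.025 -.012 .03 0 -1;0 0 0 0 -1' |head -4;python3 d.py .6255 -.0136 .084
```

```text
time: 15.5
ee_pos: [0.6334, -0.0151, 0.0722]
eef_rot: [-0.026, 0.956, 0.01, 0.292]
ft_force: [-1.1, -0.8, -0.8]
t 15.5 tool d/0.2: [-0.     0.01   0.024] rows>= 1.0 tilt 33.9 tcp [ 0.6334 -0.0151  0.0722] grasp [ 0.6229 -0.0157  0.0879] w 0.0435 F [-1.1 -0.8 -0.8]
```

```bash
python3 -m crank '0 0 .015 0 -1;0 0 0 0 -1' |head -4;python3 d.py .6255 -.0136 .084
```

```text
time: 15.7
ee_pos: [0.6371, -0.0147, 0.0717]
eef_rot: [-0.027, 0.956, 0.01, 0.293]
ft_force: [-1.2, 0.4, -0.9]
t 15.7 tool d/0.2: [0.013 0.009 0.012] rows>= 1.0 tilt 34.1 tcp [ 0.6371 -0.0147  0.0717] grasp [ 0.6264 -0.0153  0.0874] w 0.0437 F [-1.2  0.4 -0.9]
```

```bash
python3 -m crank '.007 0 .008 0 -1;0 0 0 0 -1' |sed -n '2p;4p'; python3 -m crank '.005 0 .006 0 -1;0 0 0 0 -1' |sed -n '2p;4p'
```

```text
ee_pos: [0.6368, -0.0148, 0.0696]
ft_force: [0.5, -0.8, -0.8]
ee_pos: [0.6379, -0.015, 0.0695]
ft_force: [-2.0, -0.3, 6.0]
```

```bash
python3 -m crank '0 0 0 0 .35;0 0 0 0 .35;0 0 0 0 .35;0 0 0 0 .35' |sed -n '2p;4,5p'; python3 -m crank '0 0 -.1 0 .35;0 0 -.2 0 .35;0 0 -.2 0 .35;0 0 -.2 0 .35;0 0 0 0 .35' |sed -n '2p;4,5p'; python3 d.py .526 -.278 .083 .14; python3 - <<'E'
from meas import *
t=cam('top');s=cam('scene','s3')
print('top',[(a,c,onz(t,c,.105 if c[1]>235 else .117).round(4)) for a,c in lids(t['img']) if 150<c[0]<450 and 200<c[1]])
E
```

```text
ee_pos: [0.6367, -0.0149, 0.068]
ft_force: [-0.4, -0.2, -0.6]
width: 0.0579
ee_pos: [0.5589, -0.0198, 0.1895]
ft_force: [0.7, 1.0, 0.4]
width: 0.059
t 17.0 tool d/0.2: [ 0.494 -1.282 -0.305] rows>= 6.0 tilt 34.6 tcp [ 0.5589 -0.0198  0.1895] grasp [ 0.5481 -0.0204  0.2052] w 0.059 F [0.7 1.  0.4]
top [(np.int32(61), array([292. , 208.1]), array([ 0.6261, -0.0172,  0.117 ])), (np.int32(66), array([260.7, 213.6]), array([0.6136, 0.061 , 0.117 ])), (np.int32(62), array([397.1, 246.6]), array([ 0.5252, -0.279 ,  0.105 ]))]
```

View pics/s3.png

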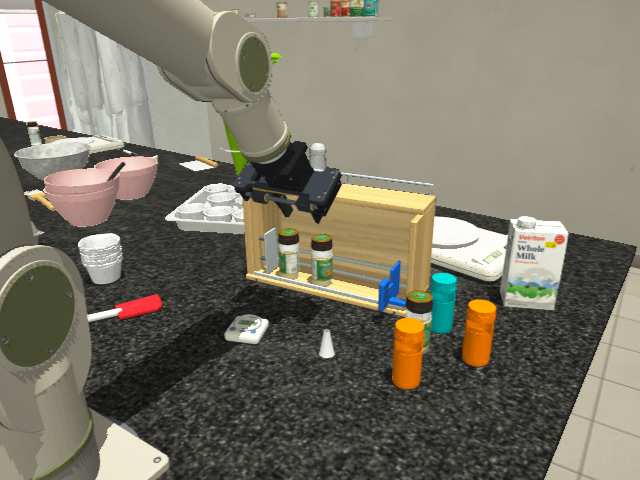

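Jar_b stands upright in the channel (scene (321,258)), next to jar_a. Now jar_c.

```bash
python3 -m crank '.071 -.183 -.044 0 .35;.071 -.183 -.044 0 .35;.071 -.183 -.044 0 .35;.071 -.183 -.044 0 .35;.071 -.183 -.044 0 .35;.071 -.183 -.044 0 .35;.071 -.183 -.044 0 .35;0 0 0 0 .35' >/dev/null; python3 d.py .525 -.278 .083 .14; python3 - <<'E'
from meas import *
s=read_state();print(s['joint_positions'].round(3),R.from_quat(s['eef_rot']).as_matrix().round(3))
t=cam('top');c=cam('scene')
for n,k in(('t',t),('s',c)):
    m=cv2.inRange(cv2.cvtColor(k['img'],cv2.COLOR_BGR2HSV),(8,150,150),(20,255,255))
    q,_,st,ce=cv2.connectedComponentsWithStats(m)
    print(n,[(st[i].tolist()) for i in range(1,q) if st[i,4]>60])
E
```

```text
t 17.9 tool d/0.2: [-0.03   0.032 -0.012] rows>= 1.0 tilt 34.1 tcp [ 0.454  -0.288   0.1779] grasp [ 0.4433 -0.2885  0.1936] w 0.0587 F [0.2 1.2 0.5]
[-0.41  -0.338  1.04   2.199 -0.147  0.66   2.386] [[-0.827 -0.047  0.56 ]
 [-0.038  0.999  0.028]
 [-0.561  0.002 -0.828]]
t [[427, 228, 18, 20, 259], [401, 274, 14, 8, 70]]
s [[463, 299, 34, 68, 1547], [392, 318, 34, 71, 1853]]
```

```bash
python3 -m crank '-.03 .032 0 0 .35;0 0 .1 0 .35;0 0 .1 0 .35;0 0 0 0 .35' >/dev/null; python3 d.py .525 -.278 .083; python3 - <<'E'
from meas import *
s=read_state();print(s['joint_positions'].round(3),R.from_quat(s['eef_rot']).as_matrix().round(3))
import types
c=cam('scene')
print('orange1 base front',onz(c,(407,387.5),0).round(3),'top c if z=.105',onz(c,(409,326),.105).round(3),onz(c,(409,326),.115).round(3))
print('orange2 ',onz(c,(478,365.5),0).round(3),onz(c,(481,308),.105).round(3),onz(c,(481,308),.115).round(3))
E
```

```text
t 18.4 tool d/0.2: [ 0.011 -0.048  0.474] rows>= 2.0 tilt 33.9 tcp [ 0.4839 -0.271   0.1472] grasp [ 0.4733 -0.2717  0.1629] w 0.0591 F [-0.8  0.8 -1. ]
[-0.596 -0.25   1.197  2.211 -0.26   0.575  2.463] [[-0.828 -0.061  0.557]
 [-0.049  0.998  0.036]
 [-0.558  0.002 -0.83 ]]
orange1 base front [ 0.421 -0.309  0.   ] top c if z=.105 [ 0.432 -0.302  0.105] [ 0.417 -0.307  0.115]
orange2  [ 0.536 -0.386  0.   ] [ 0.542 -0.377  0.105] [ 0.525 -0.381  0.115]
```

```bash
python3 -m crank '0 0 -.15 .095 .35;0 0 0 .095 .35;0 0 0 .095 .35;0 0 0 .095 .35;0 0 0 .095 .35;0 0 0 .095 .35;0 0 0 .095 .35;0 0 0 .095 .35;0 0 0 .095 .35;0 0 0 .095 .35' >/dev/null;python3 -m crank '0 0 0 .095 .35;0 0 0 .095 .35;0 0 0 .095 .35;0 0 0 .095 .35;0 0 0 .095 .35;0 0 0 .095 .35;0 0 0 .095 .35;0 0 0 .095 .35;0 0 0 .095 .35;0 0 0 .095 .35' >/dev/null;python3 -m crank '0 0 0 .095 .35;0 0 0 0 .35' >/dev/null; python3 d.py .525 -.278 .083; python3 -c "
from h import *
s=read_state();print(s['joint_positions'].round(3),R.from_quat(s['eef_rot']).as_matrix().round(3))"
```

```text
t 20.65 tool d/0.2: [-0.016  0.035  0.598] rows>= 3.0 tilt 34.2 tcp [ 0.4706 -0.2742  0.168 ] grasp [ 0.46   -0.2749  0.1838] w 0.0586 F [ 1.1 -0.4  0.2]
[ 0.069 -0.123  0.602  2.191 -0.536  0.667 -0.429] [[ 0.823  0.091  0.56 ]
 [ 0.086 -0.996  0.035]
 [ 0.561  0.019 -0.828]]
```

```bash
python3 -m crank '-.016 .035 .1 0 .35;0 0 .1 0 .35;0 0 .1 0 .35;0 0 .1 0 .35;0 0 0 0 .35' |sed -n '4p'; python3 d.py .525 -.278 .083; python3 -c "
from h import *
s=read_state();print(s['joint_positions'].round(3),R.from_quat(s['eef_rot']).as_matrix().round(3))"
```

```text
ft_force: [-0.7, 0.1, -0.5]
t 21.15 tool d/0.2: [0.006 0.007 0.188] rows>= 1.0 tilt 34.0 tcp [ 0.5135 -0.2773  0.0976] grasp [ 0.503  -0.2781  0.1134] w 0.0589 F [-0.7  0.1 -0.5]
[ 0.03   0.117  0.64   2.179 -0.898  0.585 -0.117] [[ 0.824  0.099  0.557]
 [ 0.094 -0.995  0.038]
 [ 0.558  0.021 -0.829]]
```

```bash
python3 -m crank '.006 .007 .09 0 .35;0 0 .09 0 .35;0 0 0 0 .35;0 0 0 0 -1;0 0 0 0 -1;0 0 0 0 -1;0 0 0 0 -1;0 0 0 0 -1' 15|sed -n '4,6p'; python3 d.py .525 -.278 .083
```

```text
ft_force: [-1.7, 0.8, 5.8]
width: 0.0438
grip_force: 14.7
t 21.95 tool d/0.2: [-0.01  -0.01   0.019] rows>= 1.0 tilt 34.3 tcp [ 0.5354 -0.2793  0.0717] grasp [ 0.5247 -0.28    0.0874] w 0.0438 F [-1.7  0.8  5.8]
```

```bash
python3 -m crank '.1 0 -.15 0 -1;.1 0 -.15 0 -1;.1 0 -.15 0 -1;0 0 0 0 -1'|sed -n '2,6p'; python3 d.py .530 -.101 .205
```

```text
ee_pos: [0.5355, -0.2785, 0.1842]
eef_rot: [0.954, 0.048, 0.297, -0.002]
ft_force: [0.7, 0.2, -1.3]
width: 0.0438
grip_force: 14.8
t 22.35 tool d/0.2: [ 0.116 -0.884  0.023] rows>= 4.0 tilt 34.6 tcp [ 0.5355 -0.2785  0.1842] grasp [ 0.5247 -0.2792  0.1998] w 0.0438 F [ 0.7  0.2 -1.3]
```

```bash
python3 -m crank '.023 -.177 .005 0 -1;.023 -.177 .005 0 -1;.023 -.177 .005 0 -1;.023 -.177 .005 0 -1;.023 -.177 .005 0 -1;0 0 0 0 -1'|sed -n '2,6p'; python3 d.py .530 -.101 .125;python3 -c "
from h import *
s=read_state();print(s['joint_positions'].round(3),R.from_quat(s['eef_rot']).as_matrix().round(3))"
```

```text
ee_pos: [0.5384, -0.0938, 0.1827]
eef_rot: [0.955, 0.051, 0.293, -0.005]
ft_force: [0.2, -0.9, -0.8]
width: 0.0436
grip_force: 14.8
t 22.95 tool d/0.2: [-0.199  0.026  0.309] rows>= 2.0 tilt 34.1 tcp [ 0.5384 -0.0938  0.1827] grasp [ 0.5278 -0.0945  0.1985] w 0.0436 F [ 0.2 -0.9 -0.8]
[-0.134 -0.208  0.283  2.241 -0.141  0.525 -1.203] [[ 0.823  0.099  0.559]
 [ 0.094 -0.995  0.039]
 [ 0.56   0.02  -0.828]]
```

```bash
python3 -m crank '-.1 .01 .155 0 -1;-.1 .01 .155 0 -1;0 0 0 0 -1'|sed -n '2p;5p'; python3 d.py .633 -.0932 .116
```

```text
ee_pos: [0.5375, -0.104, 0.1045]
width: 0.0436
t 23.25 tool d/0.2: [ 0.432 -0.009  0.313] rows>= 3.0 tilt 33.6 tcp [ 0.5375 -0.104   0.1045] grasp [ 0.527  -0.1047  0.1203] w 0.0436 F [-1.  -0.1 -1.1]
```

```bash
python3 -m crank '.072 -.001 .052 0 -1;.072 -.001 .052 0 -1;.072 -.001 .052 0 -1;.072 -.001 .052 0 -1;.072 -.001 .052 0 -1;.072 -.001 .052 0 -1;0 0 0 0 -1'|sed -n '2p;4p'; python3 d.py .633 -.0932 .101
```

```text
ee_pos: [0.6491, -0.0923, 0.1085]
ft_force: [0.2, 0.7, -1.0]
t 23.95 tool d/0.2: [-0.088 -0.004  0.081] rows>= 1.0 tilt 34.2 tcp [ 0.6491 -0.0923  0.1085] grasp [ 0.6384 -0.0929  0.1242] w 0.0436 F [ 0.2  0.7 -1. ]
```

```bash
python3 -m crank '-.044 -.002 .04 0 -1;-.044 -.002 .04 0 -1;0 0 0 0 -1'|sed -n '2p;4p'; python3 d.py .633 -.0932 .0985
```

```text
ee_pos: [0.6407, -0.0929, 0.0838]
ft_force: [-0.3, 0.4, -0.6]
t 24.25 tool d/0.2: [ 0.009 -0.     0.013] rows>= 1.0 tilt 34.1 tcp [ 0.6407 -0.0929  0.0838] grasp [ 0.6301 -0.0935  0.0996] w 0.0433 F [-0.3  0.4 -0.6]
```

```bash
python3 -m crank '.006 0 .01 0 -1;0 0 0 0 -1'|sed -n '2p;4p'; python3 -m crank '-.004 0 .006 0 -1;0 0 0 0 -1' |sed -n '2p;4p'
```

```text
ee_pos: [0.6442, -0.0931, 0.0839]
ft_force: [0.0, -0.3, -1.1]
ee_pos: [0.6449, -0.0929, 0.0832]
ft_force: [-1.9, 0.6, 6.2]
```

```bash
python3 -m crank '0 0 0 0 .3;0 0 0 0 .3;0 0 0 0 .3;0 0 0 0 .3' |sed -n '2p;4,5p'; python3 -m crank '0 0 -.1 0 .3;0 0 -.2 0 .3;0 0 -.2 0 .3;0 0 -.2 0 .3;0 0 0 0 .3' |sed -n '2p;4,5p';  python3 - <<'E'
from meas import *
import rk
t=cam('top');s=cam('scene','s4')
print('top',[(a,c,(rk.r(onz(t,c,.117))*1000).round(1)) for a,c in lids(t['img']) if 150<c[0]<450 and 200<c[1]])
q=read_state();print(q['joint_positions'].round(3),R.from_quat(q['eef_rot']).as_matrix().round(3))
E
```

```text
ee_pos: [0.6437, -0.0929, 0.0815]
ft_force: [-0.5, -0.4, -0.5]
width: 0.0556
ee_pos: [0.5658, -0.0988, 0.203]
ft_force: [-0.2, 1.0, 0.1]
width: 0.0565
top [(np.int32(62), array([322.7, 204.1]), array([  1.7, -59.2])), (np.int32(63), array([292. , 208.2]), array([ 0.8, 18.4])), (np.int32(67), array([260.8, 213.6]), array([-3.2, 97.2]))]
[-0.305 -0.182  0.442  2.176 -0.086  0.545 -1.257] [[ 0.821  0.093  0.563]
 [ 0.088 -0.995  0.036]
 [ 0.563  0.02  -0.826]]
```

View pics/s4.png

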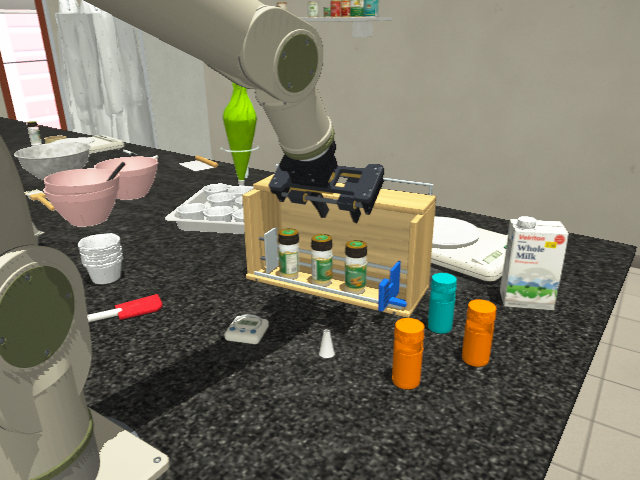

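All three jars stand in the channel: scene (288,252), (321,258) and (356,264). Next is the end-stop tab, which I will push from its right side with the fingers closed.

```bash
python3 d.py .566 -.223 .150;python3 d.py .566 -.223 .068
```

```text
t 25.65 tool d/0.2: [-0.19   0.619  0.274] rows>= 3.0 tilt 34.3 tcp [ 0.5655 -0.0978  0.1985] grasp [ 0.5548 -0.0985  0.2142] w 0.0567 F [ 0.8 -0.4 -0.2]
t 25.65 tool d/0.2: [-0.421  0.61   0.613] rows>= 4.0 tilt 34.3 tcp [ 0.5655 -0.0978  0.1985] grasp [ 0.5548 -0.0985  0.2142] w 0.0567 F [ 0.8 -0.4 -0.2]
```

```bash
python3 -m crank '0 .155 0 0 -1;0 .155 0 0 -1;0 .155 0 0 -1;0 .155 0 0 -1;-.1 0 .14 0 -1;-.1 0 .14 0 -1;0 0 0 0 -1;0 0 0 0 -1' 15|sed -n '2p;4,5p'; python3 d.py .566 -.223 .068; python3 - <<'E'
from meas import *
import rk
s=read_state();print(s['joint_positions'].round(3),(rk.r(s['ee_pos'])*1000).round(1))
t=cam('top'); c=cam('scene','s5')
b=cv2.inRange(cv2.cvtColor(t['img'],cv2.COLOR_BGR2HSV),(105,150,60),(130,255,255))
for r in (198,202,206,228,232,235):
    x=np.nonzero(b[r,340:375])[0]
    if len(x): print(r,x.min()+340,x.max()+340,(rk.r(onz(t,(x.min()+339.5,r),.088))*1000).round(1))
im=c['img'][200:340,280:480];cv2.imwrite('pics/c5.png',cv2.resize(im,None,fx=3.5,fy=3.5,interpolation=cv2.INTER_CUBIC))
E
```

```text
ee_pos: [0.5748, -0.2231, 0.1301]
ft_force: [-0.3, -0.1, 0.2]
width: 0.0034
t 26.45 tool d/0.2: [-0.21  -0.011  0.328] rows>= 2.0 tilt 34.0 tcp [ 0.5748 -0.2231  0.1301] grasp [ 0.5642 -0.2237  0.1459] w 0.0034 F [-0.3 -0.1  0.2]
[-0.3    0.098  0.796  2.123 -0.745  0.544 -0.427] [ -71.5 -181.1]
198 352 354 [  14.3 -136.7]
202 352 355 [   3.8 -135.3]
206 352 355 [  -6.5 -133.8]
228 356 362 [ -64.6 -136.2]
235 358 363 [ -83.1 -138.8]
```

View pics/c5.png

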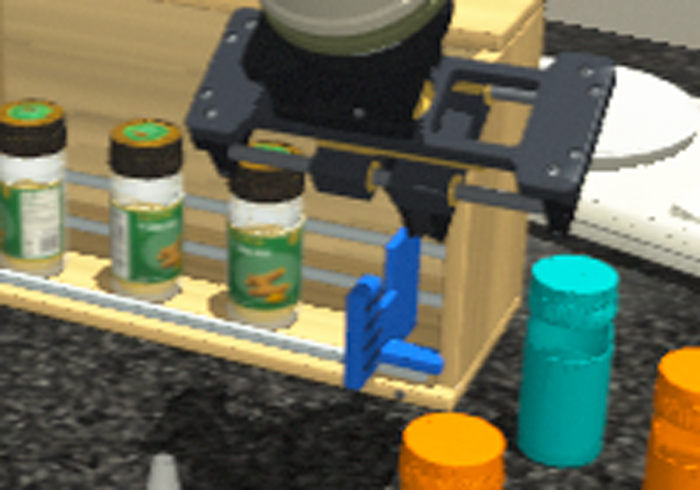

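The closed fingers (crop (425,215)) are above and to the right of the tab (crop (365,330)), with the blue runner bar behind it at (410,355). I descend in front of that bar.

```bash
python3 -m crank '-.075 0 .1 0 -1;-.075 0 .1 0 -1;-.06 0 .1 0 -1;0 0 0 0 -1' |sed -n '2p;4,5p'; python3 d.py .562 -.224 .068; python3 -c "
from h import *
import rk
s=read_state();print(s['joint_positions'].round(3),(rk.r(s['ee_pos'])*1000).round(1))"
```

```text
ee_pos: [0.5739, -0.2238, 0.0568]
ft_force: [-0.3, 0.3, -0.2]
width: 0.0003
t 26.95 tool d/0.2: [-0.018 -0.003  0.015] rows>= 1.0 tilt 34.1 tcp [ 0.5739 -0.2238  0.0568] grasp [ 0.5633 -0.2245  0.0725] w 0.0003 F [-0.3  0.3 -0.2]
[-0.167  0.259  0.685  2.169 -1.144  0.493 -0.046] [ -72.5 -181.7]
```

```bash
python3 -m crank '0 -.04 0 0 -1;0 -.04 0 0 -1;0 -.03 0 0 -1;0 -.03 0 0 -1;0 -.03 0 0 -1;0 -.03 0 0 -1;0 -.03 0 0 -1;0 -.03 0 0 -1' |sed -n '2p;4p'; python3 -m crank '0 -.03 0 0 -1;0 -.02 0 0 -1;0 -.02 0 0 -1;0 -.02 0 0 -1;0 -.02 0 0 -1;0 -.02 0 0 -1;0 -.02 0 0 -1;0 -.02 0 0 -1;0 -.02 0 0 -1' |sed -n '2p;4p';python3 - <<'E'
from meas import *
import rk
s=read_state();print((rk.r(s['ee_pos'])*1000).round(1))
t=cam('top')
print('top',[(a,c,(rk.r(onz(t,c,.117))*1000).round(1)) for a,c in lids(t['img']) if 150<c[0]<450 and 200<c[1]])
b=cv2.inRange(cv2.cvtColor(t['img'],cv2.COLOR_BGR2HSV),(105,150,60),(130,255,255))
for r in (196,198,202,206,228,232,235):
    x=np.nonzero(b[r,290:375])[0]
    if len(x): print(r,x.min()+290,x.max()+290,(rk.r(onz(t,(x.min()+289.5,r),.088))*1000).round(1))
E
```

```text
ee_pos: [0.5706, -0.1755, 0.0594]
ft_force: [-2.8, -9.7, 4.7]
ee_pos: [0.567, -0.1379, 0.0586]
ft_force: [-7.1, -10.4, 9.3]
[-70.3 -95.6]
top [(np.int32(62), array([319.3, 204.9]), array([  0.7, -50.5])), (np.int32(62), array([292. , 208.2]), array([ 0.8, 18.4])), (np.int32(64), array([260.8, 213.6]), array([-3.2, 97.2]))]
198 327 327 [ 22.2 -72.6]
202 328 328 [ 11.5 -73.8]
206 328 328 [  1.1 -72.5]
228 331 334 [-56.6 -72.7]
232 330 336 [-66.5 -68.8]
235 332 335 [-74.8 -72.8]
```

```bash
python3 -m crank '0 -.018 -.01 0 -1;0 -.018 0 0 -1;0 -.018 0 0 -1;0 -.018 0 0 -1;0 -.018 0 0 -1;0 -.018 0 0 -1;0 -.018 0 0 -1;0 -.018 0 0 -1;0 -.018 0 0 -1;0 -.018 0 0 -1' |sed -n '2p;4p'; python3 -m crank '0 -.018 -.005 0 -1;0 -.018 0 0 -1;0 -.018 0 0 -1;0 -.018 0 0 -1;0 -.018 0 0 -1;0 -.018 0 0 -1;0 -.018 0 0 -1;0 -.018 0 0 -1;0 0 0 0 -1' |sed -n '2p;4p';python3 - <<'E'
from meas import *
import rk
s=read_state();print((rk.r(s['ee_pos'])*1000).round(1),s['joint_positions'].round(2),R.from_quat(s['eef_rot']).as_matrix().round(3)[:,1])
t=cam('top')
print('top',[(a,c,(rk.r(onz(t,c,.117))*1000).round(1)) for a,c in lids(t['img']) if 150<c[0]<450 and 200<c[1]])
E
```

```text
ee_pos: [0.5626, -0.1017, 0.0592]
ft_force: [-6.5, -11.0, 8.0]
ee_pos: [0.5593, -0.072, 0.0591]
ft_force: [-5.5, -8.5, 5.6]
[-71.2 -29.2] [-0.58  0.06  0.71  2.35 -0.72  0.21 -0.69] [ 0.09  -0.996  0.021]
top [(np.int32(64), array([293.2, 209.3]), array([-2.4, 15.7])), (np.int32(61), array([275.5, 211. ]), array([-1.2, 60.1])), (np.int32(64), array([258.1, 213.8]), array([ -2.9, 103.9]))]
```

```bash
python3 -m crank '0 -.012 0 0 -1;0 -.012 0 0 -1;0 -.012 0 0 -1;0 -.012 0 0 -1;0 -.012 -.004 0 -1' |sed -n '2p;4p';for i in 1 2 3; do python3 -m crank '0 -.006 0 0 -1;0 -.006 0 0 -1' |sed -n '2p;4p'; done; python3 -c "
from h import *
import rk
s=read_state();print((rk.r(s['ee_pos'])*1000).round(1),s['joint_positions'].round(2))"
```

```text
ee_pos: [0.5577, -0.0603, 0.0594]
ft_force: [-0.6, -10.1, -0.0]
ee_pos: [0.5575, -0.0575, 0.0593]
ft_force: [-2.6, -9.4, 3.2]
ee_pos: [0.5573, -0.0554, 0.0593]
ft_force: [-3.9, -13.6, 3.7]
ee_pos: [0.5572, -0.055, 0.0593]
ft_force: [-3.0, -20.3, 2.5]
[-71.4 -12.1] [-0.65  0.04  0.73  2.36 -0.56  0.18 -0.88]
```

The force rose to 20 N with the row stopped, so it is home against the cheek with about 10 N beyond the stop's friction. Backing off and checking.

```bash
python3 -m crank '0 .01 0 0 -1;0 .02 0 0 -1;0 .05 0 0 -1;0 .1 0 0 -1;0 .1 -.1 0 -1;0 0 -.2 0 -1;0 0 -.2 0 -1;0 0 -.2 0 -1;0 0 -.2 0 -1;0 0 0 0 -1' |sed -n '1,4p';python3 - <<'E'
from meas import *
import rk
t=cam('top');c=cam('scene')
print('top',[(a,q,(rk.r(onz(t,q,.117))*1000).round(1)) for a,q in lids(t['img']) if 150<q[0]<450 and 200<q[1]])
b=cv2.inRange(cv2.cvtColor(t['img'],cv2.COLOR_BGR2HSV),(105,150,60),(130,255,255))
for r in (205,208,238,241):
    x=np.nonzero(b[r,270:375])[0]
    if len(x): print(r,(rk.r(onz(t,(x.min()+269.5,r),.088))*1000).round(1))
A=cv2.resize(t['img'][170:260,210:400],(760,360),interpolation=cv2.INTER_CUBIC)
B=cv2.resize(c['img'][210:325,230:440][:, :],(440,240),interpolation=cv2.INTER_CUBIC)
im=np.zeros((600,760,3),np.uint8);im[:360]=A;im[360:,:440]=B;cv2.imwrite('pics/fin.png',im)
E
```

```text
time: 32.75
ee_pos: [0.4808, -0.1079, 0.1849]
eef_rot: [0.953, 0.05, 0.297, -0.013]
ft_force: [0.5, 0.2, -0.5]
top [(np.int32(62), array([268.9, 210.9]), array([ 1.1, 76.4])), (np.int32(63), array([286.5, 210.3]), array([-2.8, 32.6])), (np.int32(71), array([251.3, 213.9]), array([ -1.1, 120.7]))]
205 [14.1 11.4]
208 [6.  9.8]
238 [-72.   11.6]
241 [-79.7  12.6]
```

View pics/fin.png

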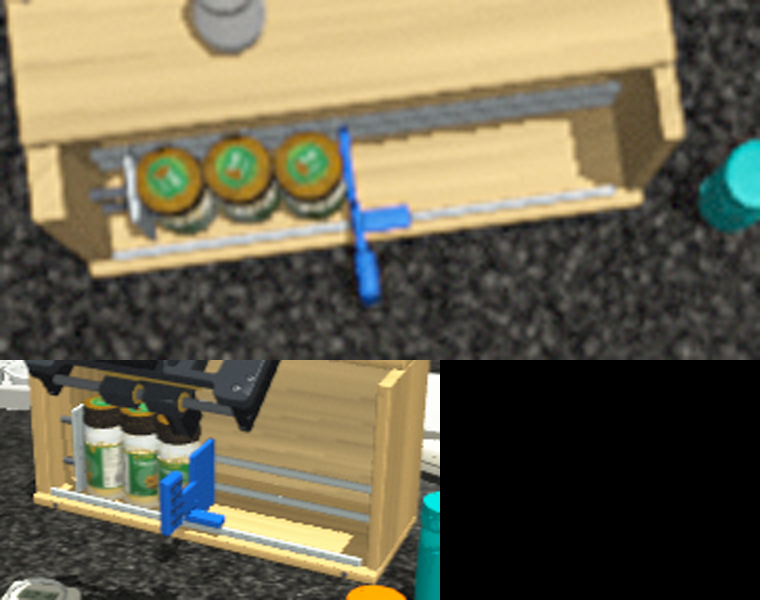

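The picture shows the three jars upright with no gaps between the cheek at (135,190) and the blue stop at (350,190). The measured jar spacing is 44 mm, and the robot touches nothing.

```bash
python3 -c "
from bench import workorder
print(workorder.close_job())"
```

```text
the job is handed in; nothing more can be done
None
```

I handed the job in at about 33 s: all three jars stand side by side, clamped between the end stop and the steel cheek with a final push of about 20 N. I didn't touch the timer, nozzle or shaker. Joint 7 briefly read -2.602 rad against its -2.6 limit during the first reach, and the hand-in returned no verdict.

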